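# Put the needle-nose pliers away in the tool box

## Robot

A 6-joint arm with a two-finger parallel gripper is mounted at the origin on a cart in front of the work surface, level with it; the furniture and walls round the work are solid. World frame = base frame: x ahead of the robot, y to its left, z up, the work surface at z = 0. Lengths are in mm, angles in rad, forces in N, time in s.
With the tool pointing down it reaches from about 275 to 750 mm from the base axis. Payload 10.2 kg.
Tool frame: the origin (TCP) lies midway between the tips of the shut fingers; the grasp point (between the pads) lies 19 mm behind it; x points along the fingers, y is the direction in which the jaws open and shut, and the axes are right-handed (so a half turn about x gives the same grasp; the last joint's range is limited). The gripper opens to 85 mm and grips with 20 to 120 N. Pads are 22 mm wide; open, the fingers measure 114 mm over their backs; the gripper's body (76 mm by 85 mm) begins 54 mm behind the grasp point. The pads swing forward as they close: fully open they stand 13 mm farther back than shut.
Start: joints at [-0.223, 0.313, 1.498, -0, 1.331, -0.223], TCP at [525.006, -0.013, 231.294] pointing down, gripper open.
Joint ranges: [-2.94, 2.94], [-0.97, 2.17], [0.19, 2.56], [-1.23, 4.37], [0.02, 3.11], [-2.88, 2.88]. Speed limits (rad/s): [2.39, 2.39, 3.01, 3.14, 3.14, 3.14].

## Interface

Orientations are given as a unit quaternion [w, x, y, z].
In Python, from rig import ctrl gives the robot as it stands.
- The arm moves only by the tool arm_command, never from a script. Its argument "plan" is a list of rows, each a list of 5 numbers: the shift along the tool's x, y, z in m, then the turn about the tool's x in rad, then the opening, from 0 (shut) to 1 (fully open). A call has 1 to 12 rows; each row shifts and turns the commanded pose from where the row before left it, along the tool's axes as they then stand; what a row does not reach is not made up. A row lasts 1/8 s, in which the tool goes at most 62.5 mm and 10.7 degrees, less where a joint would pass 70% of its speed; a pose out of reach is approached as far as the arm can. A call with a gripper value outside its range is refused whole. The fingers move at their own pace and stop on an object; "squeeze" is the grip in N (left out, the last holds). Time passes only in rows, so rows that do not move let the fingers close. It gives the time, the measured TCP pose, the force and the opening at its end, in the units of the state.
- ctrl.sense(): the state, without advancing time (a new reading comes with each control period).
- ctrl.capture(name): name is "scene" or "side" or "wrist"; returns a dict with "color" (480x640x3 uint8, red, green, blue), "fx", "fy", "cx", "cy" (pixels), "xyz" and "orientation" of the camera in the world; the wrist camera has in their place "hand_eye" (4x4, takes a point from camera to tool coordinates, whose origin is the TCP and whose axes are the tool frame's). Camera axes: x right, y up, looking along -z (the intrinsics and any distortion apply to the point x, -y, -z); pixel columns grow to the right and rows downward; lengths in mm; the calibration is good to about 2 mm. The wrist camera is an equidistant fisheye: a pixel r from the principal point sees the ray r / f radians off the axis. A picture is of the moment at which its call begins: read the wrist's pose just before it. There is no depth.
- ctrl.finish_job(): hands the job in, once; it reports no verdict.
Trained networks look in the newest picture that a camera, given by its name, has taken for a name from the list of things; names that differ only in an ending like _2 or _b are one class to them, and where a whole thing is asked for, a point or a joint stands for the part that bears it (a point fixed in the world has none). Each returns a list of dicts, best first, with "score" (0 to 1); they miss things now and then, are a little off and sometimes report something else, mostly with a low value. They report only what shows in the picture. A call takes as long as a camera call. They do not tell look-alikes from the thing itself.
- ctrl.spot_in(camera, query): "uv" ([column, row] in pixels, amid what is visible of it).
- ctrl.regions_of(camera, query): "mask" (480x640 bool, what is visible of it) and "uv" ([column, row] in pixels, amid what is visible of it).
- ctrl.place_of(camera, query): "uv" ([column, row] in pixels: a listed point, or the origin of a listed thing).
The state is a dict: "time_s": time; "joints": joint angles; "dq": joint speeds; "tau": joint torques, N m; "eef_pos": TCP position; "ee_rot": TCP orientation; "force": force on the tool from outside, world axes, zero at the start; "wrist_torque": the same for the moment, N m; "grip_width": opening from 0.0 (shut) to 1.0 (fully open).
Only numpy, scipy, OpenCV 4.12 (cv2) and the standard library are available. Lean on these libraries where they do the work, as an engineer would, in place of code of your own. Each camera call takes 0.05 s, during which the arm holds its last target.

## Task

Put the needle-nose pliers away in the tool box: first lift the wooden offcut off the closed lid and set it down (not dropped) on a clear spot of the bench, then push the unlatched lid up past its balance point so that it stands open by itself, and lay the pliers flat on the bottom of the box. Leave the lid standing open, the offcut on the bench, and the other tools on the bench where they are.

Things in the scene. Friction and masses are not known exactly. Their poses are not given: they have to be found in the camera images.
- box_floor (a point): Tool box of plain dark green sheet steel, fixed to the bench, 146 (x) x 300 (y) x 105 mm high without its lid, open inside, walls 2 mm. This point is the centre of its inner floor, 6 mm above the bench. x of the box runs from its front (latch side) to its hinge side, y along its length, z up. The latch at the front middle is already undone: its small lever sticks out 26 mm from the front at 76 mm height; it needs no handling.
- box_hinge (a point): Middle of the lid's hinge line at the back top edge of the tool box: 77 mm behind the box centre (+x of the box), 105 mm above the bench; the line runs along the box's y.
- tool_box_lid (a joint): Lid angle in rad: 0 shut, 1.57 standing upright at its stop. The lid is a shallow sheet steel cover 147 x 304 mm, its flat top 140 mm above the bench when shut, with a fixed carrying handle in the middle (110 mm long in y, to 172 mm height). It falls shut when let go below its balance point (about 1.3 rad) and by itself swings on to the stop and stays when pushed past it. Open, its upper edge stands 255 mm above the bench.
- lid_lug (a point): Centre of a steel lift lug, 24 (x, outwards) x 26 (y) x 8 (z) mm, riveted to the lid's front edge at y = -70 mm of the box; moves with the lid, axes as the box's when shut, then 111 mm above the bench, 163 mm in front of and 6 mm above the hinge line. Can be pinched from above across its 26 mm (then turns between the fingers as the lid rises) or pushed up from below.
- offcut_center (a point): Centre of a plain pine offcut, 42 (x) x 80 (y) x 36 (z) mm, about 90 g, lying on the flat lid top beside the handle, towards the box's +y end.
- pliers_2_center (a point): Needle-nose pliers (long thin tapering jaws), 160 x 44 x 14 mm, about 130 g, lying flat on the bench; this point is the middle of their length, half-way up (7 mm). x runs from the handles to the jaw tips; the two handles spread to 44 mm at the -x end; at x = +5 mm is the round pivot, 21 mm across, 12 mm high, the place to grip.
- pliers_1_center (a point): Combination pliers (short blunt jaws), 185 (x) x 36 x 14 mm, half-way up; lie flat on the bench. Not to be moved. The two pliers may have swapped places.
- driver_1: Bystander: long screwdriver 200 (x) x 29 x 26 mm; origin under its middle.
- spanner_1: Bystander: combination spanner 161 (x) x 31 x 8 mm; origin under its middle.
- tape_measure: Bystander: tape measure 32 (x) x 93 (y) x 64 mm high; origin under its middle.
- clamp_fixture: Drilling fixture screwed to the bench, base 120 (x) x 200 (y) mm, its upright lever 194 mm high; origin under its middle. Not used. (Also fixed, at the back left: a drawer chest 150 mm high, its pulls at world x = 0.68, y 0.20 to 0.50.)
Things that resemble listed ones, but are neither listed nor needed, are in the scene too. What is shaped like the part that bears offcut_center but blue is not meant.

How it is judged (in metres and radians):
On the way, in this order (a step that is already met when the one before it is completed fails the run):
1. the offcut lies on the bench, let go, with the lid still shut (height (world z) of offcut_center between 0.005 and 0.045 m and linear speed of offcut below 0.03 m/s and (x of offcut_center in the frame of box_floor below -0.09 m or x of offcut_center in the frame of box_floor above 0.09 m or y of offcut_center in the frame of box_floor below -0.165 m or y of offcut_center in the frame of box_floor above 0.165 m) and contact force between each of the fingers, the arm and offcut below 0.1 N and value of joint tool_box_lid below 0.15 rad), for 0.2 s.
2. the lid stands open at its stop by itself, untouched (value of joint tool_box_lid above 1.45 rad and velocity of joint tool_box_lid below 0.05 rad/s and contact force between each of the fingers, the arm and tool_box below 0.1 N), for 0.3 s.
3. the pliers lie flat in the tool box, let go (x of pliers_2_center in the frame of box_floor between -0.065 and 0.065 m and y of pliers_2_center in the frame of box_floor between -0.125 and 0.125 m and z of pliers_2_center in the frame of box_floor between -0.005 and 0.03 m and angle between pliers_2_center's own z axis and vertical below 0.25 rad and linear speed of pliers_2 below 0.03 m/s and contact force between each of the fingers, the arm and pliers_2 below 0.1 N), for 0.2 s.
At the end, for the whole second after the job is handed in: The needle-nose pliers lie flat (0.25 rad) at rest on the tool box floor, their middle within 65 mm across and 125 mm along it of the floor's centre; the lid stands open by itself (over 1.45 rad); the offcut rests on the bench, centre below 45 mm, outside the box; nothing is touched (all of step 2 and all of step 3 and height (world z) of offcut_center between 0.005 and 0.045 m and linear speed of offcut below 0.03 m/s and (x of offcut_center in the frame of box_floor below -0.09 m or x of offcut_center in the frame of box_floor above 0.09 m or y of offcut_center in the frame of box_floor below -0.165 m or y of offcut_center in the frame of box_floor above 0.165 m) and contact force between each of the fingers, the arm and offcut below 0.1 N).
It fails at once if another tool on the bench (combination pliers, screwdriver, spanner, tape measure) has been moved more than 30 mm (distance of any of pliers_1_center, driver_1, spanner_1, tape_measure from where it was at the start of the episode above 0.03 m).
It fails at once if the offcut was thrown or dropped (moves faster than 1 m/s when not held) (linear speed of offcut above 1 m/s and contact force between each of the fingers, the arm and offcut below 0.1 N).
It fails at once if the pliers were thrown or dropped from more than about 10 cm (faster than 1.4 m/s when not held) (linear speed of pliers_2 above 1.4 m/s and contact force between each of the fingers, the arm and pliers_2 below 0.1 N).
It also fails if it takes over 72 s, if anything falls off the work surface, if the arm or the gripper's body presses on something with over 40 N, if the wrist force passes 120 N, or if a joint passes its speed limit or range.

## Working session

There is one attempt and no reset: what is moved stays moved. The work goes in short steps, Python scripts to look and compute and a tool call to move; the robot and the scene stay as the last step left them, time stands still between calls to the robot, and variables do not carry over. Pictures are saved under pics/ and viewed, and the job is handed in when it is done.

Besides the shell and the picture viewer there is one more tool, called after "Call:" as name(argument=value, ...) on one line, values as JSON. arm_command: Moves the arm, as the interface text tells. Its arguments: {"type":"object","properties":{"plan":{"type":"array"},"squeeze":{"type":"number"}},"required":["plan"]}

```bash
ls; mkdir -p pics
python3 - <<'E'
from rig import ctrl
import cv2
print(ctrl.sense())
for n in ["scene","side","wrist"]:
    c=ctrl.capture(n); cv2.imwrite(f"pics/{n}0.png",c["color"][:,:,::-1])
    print(n,{k:v for k,v in c.items() if k!="color"})
E
```

```text
pics
{'time_s': 0.0, 'joints': array([-2.23440014e-01,  3.13450204e-01,  1.49846329e+00,  3.97061779e-05,
        1.33099497e+00, -2.23417150e-01]), 'dq': array([-0.00039346, -0.0013082 , -0.00076369,  0.00050352,  0.00031347,
       -0.00122152]), 'tau': array([-5.78409599e-04, -4.12261176e+01, -2.59742296e+01, -3.58453699e-04,
        4.11797926e-03, -1.23038126e-05]), 'eef_pos': array([5.24736549e+02, 3.67898026e-02, 2.30725108e+02]), 'ee_rot': array([ 0.49959088,  0.49977162,  0.50039274, -0.50024432]), 'force': array([ 0.51875442,  0.80584634, -0.5279132 ]), 'wrist_torque': array([-0.00157761, -0.05178522, -0.04380289]), 'grip_width': 1.0001123692920035}
scene {'fx': 607.841097800139, 'fy': 607.841097800139, 'cx': 319.39732845452755, 'cy': 240.76004636393932, 'xyz': array([-158.88637822,  885.83126545, 1082.07341422]), 'orientation': array([-0.29134757, -0.1341641 ,  0.3940718 ,  0.86129206])}
side {'fx': 509.2627529708232, 'fy': 509.2627529708232, 'cx': 321.613239277463, 'cy': 235.90881843521495, 'xyz': array([-127.65967538, -916.17356925,  555.31090137]), 'orientation': array([ 0.7877585 ,  0.53300752, -0.16908438, -0.25836022])}
wrist {'fx': 371.64829954431775, 'fy': 371.64829954431775, 'cx': 313.52830780520975, 'cy': 239.21969798507834, 'hand_eye': array([[-1.46898458e-03,  2.65656902e-01, -9.64066519e-01,
        -1.41599936e+02],
       [ 9.99998913e-01,  2.65722957e-04, -1.45051386e-03,
        -5.42179157e-03],
       [-1.29164412e-04, -9.64067601e-01, -2.65657003e-01,
        -6.84448257e+01],
       [ 0.00000000e+00,  0.00000000e+00,  0.00000000e+00,
         1.00000000e+00]])}
```

View pics/scene0.png

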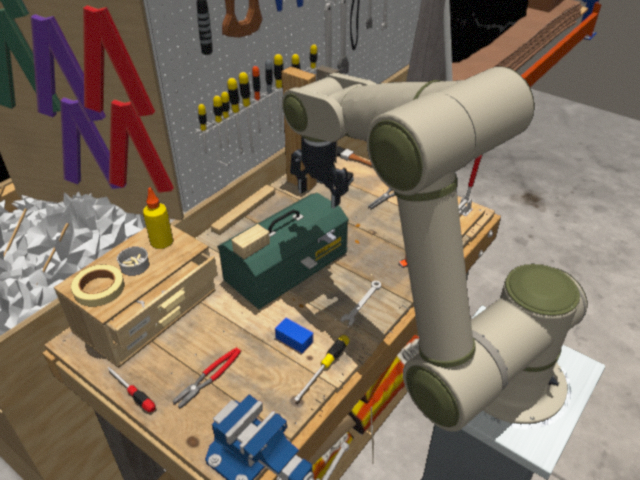

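View pics/side0.png

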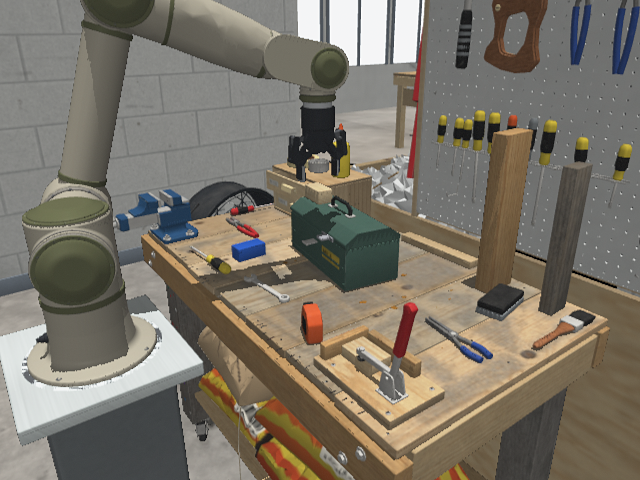

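View pics/wrist0.png

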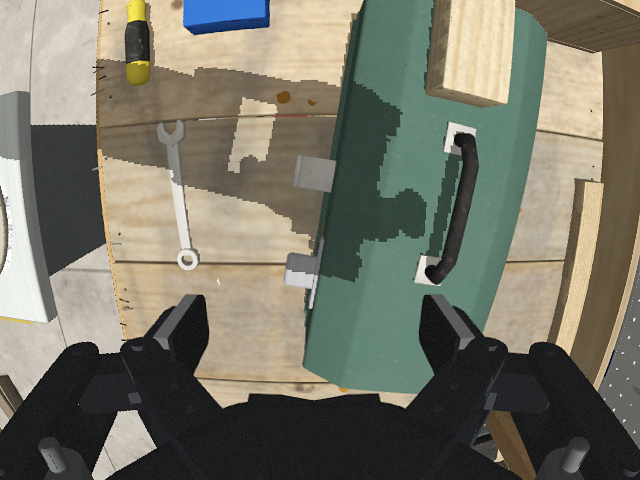

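```bash
cat > h.py <<'E'
import numpy as np, cv2
from rig import ctrl
from scipy.spatial.transform import Rotation as R
def rot(q): return R.from_quat([q[1],q[2],q[3],q[0]]).as_matrix()
def cam(name):
    s=ctrl.sense(); c=ctrl.capture(name)
    if name=="wrist":
        T=np.eye(4);T[:3,:3]=rot(s["ee_rot"]);T[:3,3]=s["eef_pos"]; M=T@c["hand_eye"]
    else:
        M=np.eye(4);M[:3,:3]=rot(c["orientation"]);M[:3,3]=c["xyz"]
    c["M"]=M;c["fish"]=name=="wrist";return c
def ray(c,uv):
    x=(uv[0]-c["cx"])/c["fx"];y=(uv[1]-c["cy"])/c["fy"]
    if c["fish"]:
        r=np.hypot(x,y);d=np.array([np.sin(r)*x/max(r,1e-9),-np.sin(r)*y/max(r,1e-9),-np.cos(r)])
    else: d=np.array([x,-y,-1.])
    d=c["M"][:3,:3]@d; return c["M"][:3,3],d/np.linalg.norm(d)
def onz(c,uv,z):
    o,d=ray(c,uv); return o+d*(z-o[2])/d[2]
def tri(rs):
    A=np.zeros((3,3));b=np.zeros(3)
    for o,d in rs:
        P=np.eye(3)-np.outer(d,d);A+=P;b+=P@o
    p=np.linalg.solve(A,b); return p,[np.linalg.norm((np.eye(3)-np.outer(d,d))@(p-o)) for o,d in rs]
def proj(c,p):
    q=c["M"][:3,:3].T@(np.asarray(p)-c["M"][:3,3]); x,y,z=q[0],-q[1],-q[2]
    if c["fish"]:
        n=np.hypot(x,y);r=np.arctan2(n,z);x,y=x/n*r,y/n*r
    else: x,y=x/z,y/z
    return np.array([c["cx"]+c["fx"]*x,c["cy"]+c["fy"]*y])
E
python3 - <<'E'
from h import *
Z=dict(box_floor=6,box_hinge=105,lid_lug=111,offcut_center=158,pliers_2_center=7,pliers_1_center=7,driver_1=0,spanner_1=0,tape_measure=0,clamp_fixture=0)
for n in ["scene","side","wrist"]:
    c=cam(n); print(n)
    for q,z in Z.items():
        print(q,[(round(r["score"],2),np.round(r["uv"]).tolist(),np.round(onz(c,r["uv"],z)[:2]).tolist()) for r in ctrl.place_of(n,q)[:4]])
E
```

```text
scene
box_floor [(0.62, [287.0, 264.0], [610.0, 21.0]), (0.58, [261.0, 221.0], [781.0, -71.0]), (0.29, [329.0, 241.0], [579.0, -119.0])]
box_hinge [(0.9, [264.0, 218.0], [698.0, 5.0])]
lid_lug [(0.7, [331.0, 238.0], [508.0, -32.0])]
offcut_center [(0.82, [253.0, 242.0], [614.0, 133.0]), (0.79, [296.0, 335.0], [357.0, 291.0])]
pliers_2_center [(0.53, [382.0, 194.0], [581.0, -386.0])]
pliers_1_center [(0.58, [207.0, 376.0], [520.0, 398.0])]
driver_1 [(0.75, [321.0, 370.0], [340.0, 232.0])]
spanner_1 [(0.87, [361.0, 300.0], [389.0, 6.0]), (0.66, [207.0, 378.0], [521.0, 399.0]), (0.3, [323.0, 369.0], [337.0, 229.0])]
tape_measure [(0.51, [411.0, 259.0], [367.0, -197.0])]
clamp_fixture [(0.9, [449.0, 221.0], [365.0, -398.0])]
side
box_floor [(0.57, [339.0, 259.0], [607.0, 30.0])]
box_hinge [(0.56, [365.0, 218.0], [688.0, 23.0])]
lid_lug [(0.72, [324.0, 238.0], [512.0, -36.0])]
offcut_center [(0.69, [317.0, 192.0], [620.0, 143.0]), (0.65, [249.0, 252.0], [284.0, -102.0])]
pliers_2_center [(0.98, [452.0, 339.0], [555.0, -390.0])]
pliers_1_center [(0.49, [241.0, 232.0], [496.0, 355.0])]
driver_1 [(0.54, [211.0, 261.0], [343.0, 232.0])]
spanner_1 [(0.7, [265.0, 288.0], [381.0, 18.0])]
tape_measure [(0.94, [314.0, 333.0], [361.0, -207.0])]
clamp_fixture [(0.73, [377.0, 383.0], [360.0, -396.0])]
wrist
box_floor []
box_hinge [(0.83, [513.0, 215.0], [688.0, 15.0])]
lid_lug [(0.84, [302.0, 270.0], [517.0, -28.0])]
offcut_center [(0.93, [471.0, 36.0], [621.0, 137.0]), (0.87, [227.0, 7.0], [475.0, 151.0])]
pliers_2_center []
pliers_1_center []
driver_1 [(0.78, [142.0, 4.0], [340.0, 230.0]), (0.29, [298.0, 270.0], [509.0, -69.0])]
spanner_1 [(0.72, [183.0, 196.0], [388.0, 12.0]), (0.52, [140.0, 0.0], [337.0, 235.0]), (0.48, [469.0, 39.0], [690.0, 185.0])]
tape_measure []
clamp_fixture []
```

Run:
```python
import cv2,numpy as np
s=cv2.imread("pics/scene0.png");d=cv2.imread("pics/side0.png")
a=cv2.resize(s[335:415,160:260],(400,320),interpolation=3)
b=cv2.resize(s[160:230,340:440],(400,280),interpolation=3)
c=cv2.resize(d[300:380,410:510],(400,320),interpolation=3)
e=cv2.resize(d[200:260,190:290],(400,240),interpolation=3)
m=np.zeros((600,800,3),np.uint8);m[:320,:400]=a;m[320:600,:400]=b;m[:320,400:]=c;m[320:560,400:]=e
cv2.imwrite("pics/z1.png",m)
```

```text
(no output)
```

View pics/z1.png

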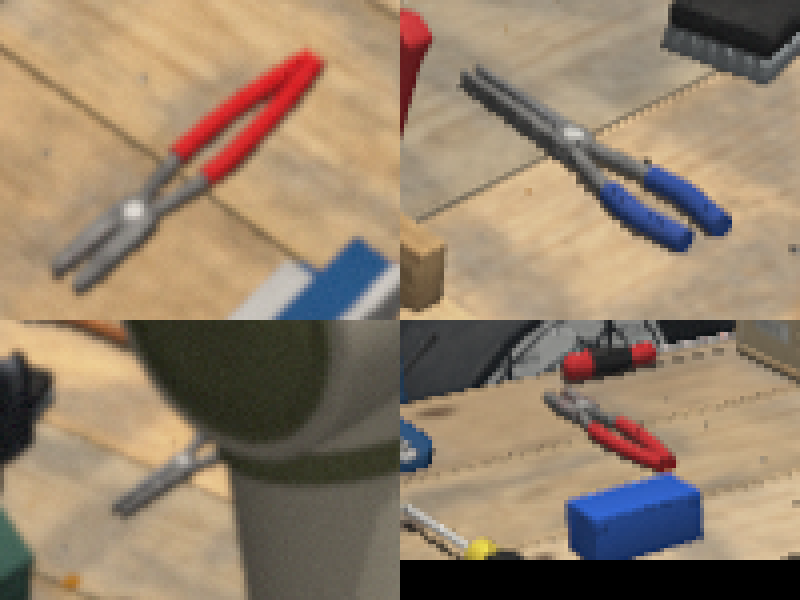

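Run:
```python
from h import *
C={n:cam(n) for n in ["scene","side","wrist"]}
P={}
for q in ["box_hinge","lid_lug","offcut_center","box_floor"]:
    rs=[]
    for n,c in C.items():
        r=ctrl.place_of(n,q)
        if r: rs.append(ray(c,r[0]["uv"]))
    P[q],e=tri(rs); print(q,P[q].round(1),np.round(e,1))
print("blue", onz(C["scene"],[296,335],18), onz(C["side"],[249,252],18))
# wrist masks
img=C["wrist"]["color"].copy()
for q in ["tool_box_lid","offcut_center"]:
    for r in ctrl.regions_of("wrist",q)[:2]:
        m=r["mask"];print(q,r["score"],r["uv"],m.sum())
        if q=="offcut_center":
            cs,_=cv2.findContours(m.astype(np.uint8),0,1); 
            cv2.drawContours(img,cs,-1,(255,0,0),1)
# overlay box model
def draw(c,img,o,yaw,col):
    Rz=np.array([[np.cos(yaw),-np.sin(yaw)],[np.sin(yaw),np.cos(yaw)]])
    def w(x,y,z): return np.r_[o+Rz@[x,y],z]
    segs=[((-73.5,y1,105),(-73.5,y2,105)) for y1,y2 in [(-152,152)]]+[((-73,-150,0),(-73,150,0)),((-98,-83,111),(-98,-57,111)),((-98,-83,111),(-74,-83,111)),((-98,-57,111),(-74,-57,111)),((74,-152,105),(74,152,105)),((-73.5,-152,105),(74,-152,105)),((-73.5,152,105),(74,152,105)),((-73,-150,0),(73,-150,0)),((0,-55,172),(0,55,172))]
    for a,b in segs:
        pts=np.array([proj(c,w(*(np.array(a)*(1-t)+np.array(b)*t))) for t in np.linspace(0,1,20)]).round().astype(int)
        cv2.polylines(img,[pts.reshape(-1,1,2)],False,col,1)
H=P["box_hinge"][:2];L=P["lid_lug"][:2]
d=L-H; yaw=np.arctan2(d[1],d[0])-np.arctan2(-70,-163); print("yaw",yaw)
yaw=(yaw+np.pi)%(2*np.pi)-np.pi
Rz=np.array([[np.cos(yaw),-np.sin(yaw)],[np.sin(yaw),np.cos(yaw)]])
o=((H-Rz@[77,0])+(L-Rz@[-86,-70]))/2; print(o,yaw)
for n,c in C.items():
    im=img if n=="wrist" else c["color"].copy()
    draw(c,im,o,yaw,(255,255,0))
    cv2.imwrite(f"pics/ov_{n}.png",im[:,:,::-1])
```

```text
box_hinge [692.6   9.7 102.2] [5.2 2.8 6.4]
lid_lug [515.  -28.9 108. ] [6.2 7.2 1.5]
offcut_center [619.1 134.3 159.2] [1.8 2.  1.9]
box_floor [625.6  90.9  32.7] [58.  55.5 89.5]
blue [434.62502649 200.09240486  18.        ] [431.82037259 187.05516307  18.        ]
tool_box_lid 0.89 [404.6, 203.5] 60396
offcut_center 0.7 [470.3, 51.5] 8433
offcut_center 0.56 [224.2, 14.8] 2646
yaw -0.19164879142851143
[614.8728475   23.94247141] -0.19164879142851143
```

View pics/ov_wrist.png

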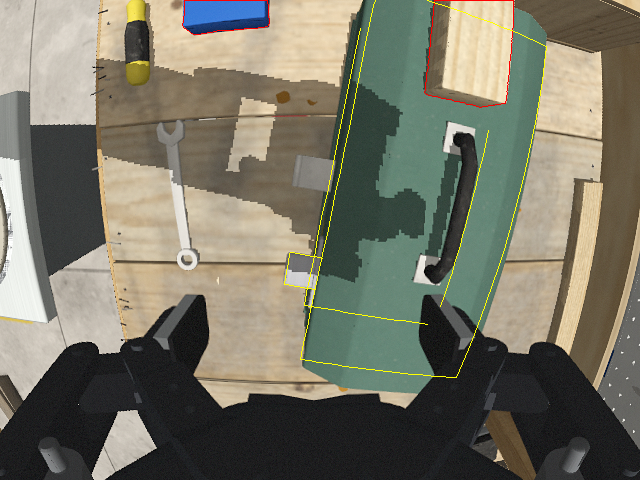

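View pics/ov_scene.png

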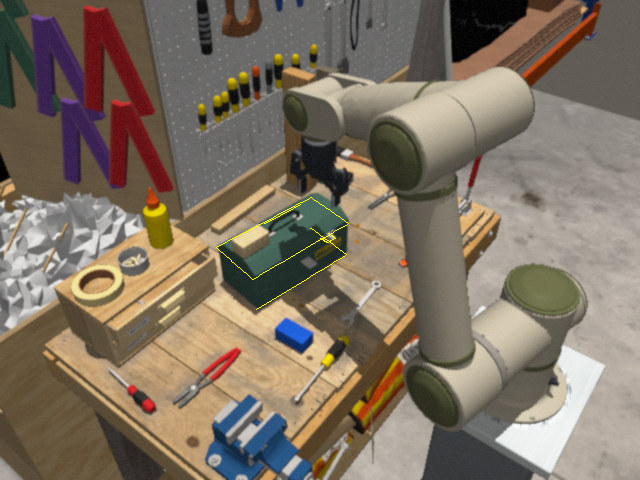

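View pics/ov_side.png

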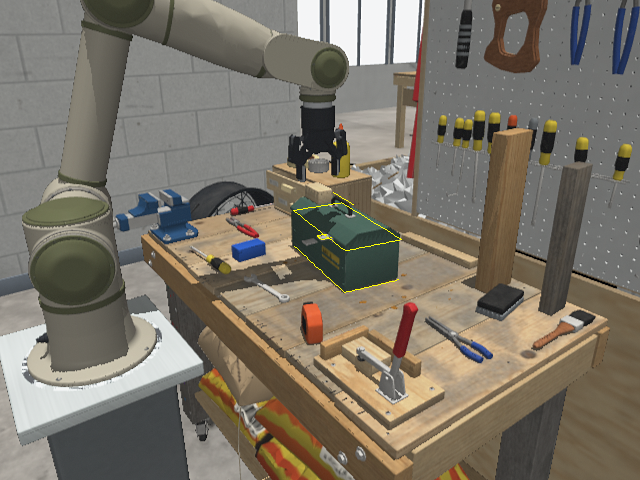

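Call:
arm_command(plan=[[-0.01, 0.03, -0.045, 0, 1], [-0.01, 0.03, -0.045, 0, 1], [-0.01, 0.03, -0.045, 0, 1], [0, 0, 0, 0, 1], [0, 0, 0, 0, 1]], squeeze=40)

```text
time_s: 3.28
eef_pos: [614.7, 134.7, 260.8]
ee_rot: [-0.5, -0.5, -0.5, 0.5]
force: [0.2, -0.9, -0.1]
grip_width: 0.999
```

```bash
cat > see.py <<'E'
import sys
from h import *
n=sys.argv[1];c=cam(n)
cv2.imwrite(f"pics/{sys.argv[2]}.png",c["color"][:,:,::-1])
s=ctrl.sense();print(s["time_s"],s["eef_pos"].round(1),s["ee_rot"].round(4),s["force"].round(1),s["grip_width"])
Z=dict(box_hinge=105,lid_lug=111,offcut_center=158,box_floor=6,pliers_2_center=7)
for q in sys.argv[3:]:
    print(q,[(round(r["score"],2),np.round(r["uv"]).tolist(),np.round(onz(c,r["uv"],Z[q])[:2],1).tolist()) for r in ctrl.place_of(n,q)[:3]])
E
python3 see.py wrist w1 box_hinge lid_lug offcut_center
```

```text
3.325 [614.7 134.2 261.1] [-0.4997 -0.5    -0.4999  0.5004] [-0.1 -0.5  0.4] 0.9977710159616451
box_hinge [(0.83, [388.0, 346.0], [685.2, 17.0])]
lid_lug [(0.9, [215.0, 386.0], [516.7, -28.7])]
offcut_center [(0.82, [321.0, 238.0], [619.8, 136.2]), (0.74, [153.0, 143.0], [504.2, 205.0])]
```

View pics/w1.png

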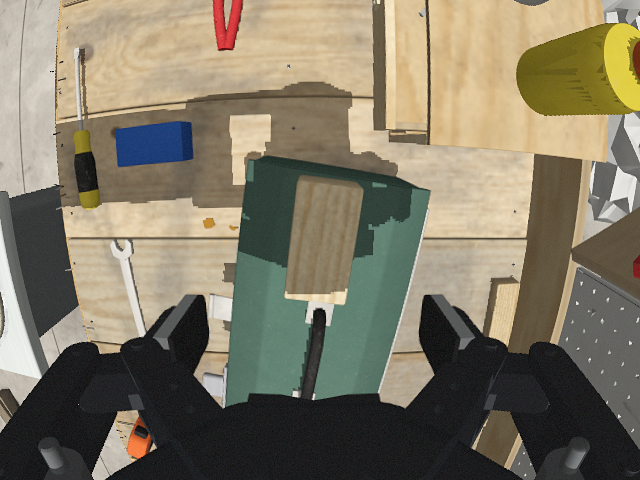

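Run:
```python
from h import *
c=cam("wrist")
tp=[onz(c,u,176)[:2] for u in [(302,177),(363,186),(350,290),(288,290)]]
print(np.round(tp,1),np.mean(tp,0))
a=[np.degrees(np.arctan2(*(tp[i]-tp[j])[::-1])) for i,j in [(0,3),(1,2)]];print("long axis dir deg (90=along y)",a, np.degrees(np.arctan2(*(tp[1]-tp[0])[::-1])),[np.linalg.norm(tp[i]-tp[j]) for i,j in[(0,3),(1,2),(0,1),(3,2)]])
A=onz(c,(249,158),105);B=onz(c,(429,191),105);print(A,B,np.degrees(np.arctan2(*(B-A)[1::-1])),np.linalg.norm(A-B))
print("blue corners",[onz(c,u,36)[:2].round() for u in [(118,128),(180,122),(182,160)]], onz(c,(193,157),0))
print("red plier tip",onz(c,(227,48),7),"chest",onz(c,(388,132),150), onz(c,(388,132),60))
```

```text
[[608.1 179.4]
 [645.7 173.9]
 [639.3 104.8]
 [598.1 104.9]] [622.78272229 140.76756034]
long axis dir deg (90=along y) [np.float64(82.35702319467663), np.float64(84.73882964603257)] -8.232450017923263 [np.float64(75.10505378158258), np.float64(69.42546488911898), np.float64(37.98950692389948), np.float64(41.221197037060534)]
[563.32930721 188.18078133 105.        ] [711.56378812 161.91065353 105.        ] -10.049620699929296 150.54428234803788
blue corners [array([406., 225.]), array([480., 225.]), array([481., 186.])] [481.06189129 186.64911726   0.        ]
red plier tip [522.95600849 305.6498843    7.        ] chest [665.89834879 208.36864765 150.        ] [684.0608534 210.4552042  60.       ]
```

Call:
arm_command(plan=[[0.02, 0.006, -0.002, 0.14, 1], [0.05, 0, 0, 0, 1], [0.03, 0, 0, 0, 1], [0.016, 0, 0, 0, 1], [0, 0, 0, 0, 1], [0, 0, 0, 0, 1]])

```text
time_s: 4.28
eef_pos: [621.7, 136.9, 146.9]
ee_rot: [0.464, 0.534, 0.463, -0.533]
force: [-0.2, -0.2, 0.8]
grip_width: 1.001
```

```bash
python3 see.py wrist w2
```

```text
4.325 [621.6 137.  146.9] [ 0.4644  0.5345  0.4632 -0.5331] [ 0.4 -0.3 -0.7] 0.9964686715672352
```

View pics/w2.png

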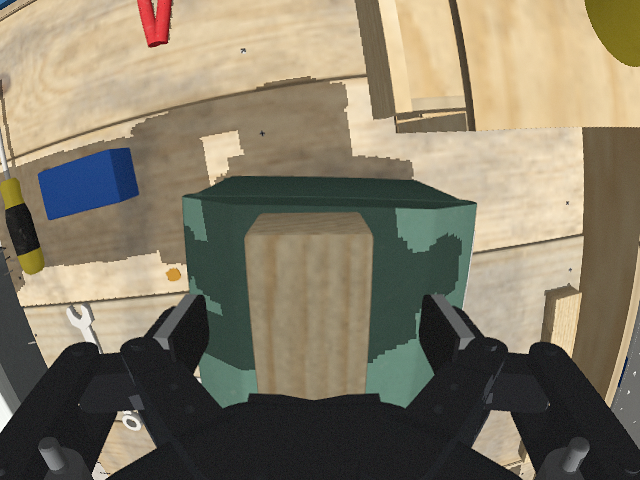

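Call:
arm_command(plan=[[0, 0, 0, 0, 0.6], [0, 0, 0, 0, 0.4], [0, 0, 0, 0, 0.2], [0, 0, 0, 0, 0.2], [0, 0, 0, 0, 0.2], [-0.02, 0, 0, 0, 0.2], [-0.03, 0, 0, 0, 0.2], [0, 0, 0, 0, 0.2]], squeeze=40)

```text
time_s: 5.32
eef_pos: [621.7, 137.0, 196.9]
ee_rot: [0.465, 0.535, 0.463, -0.533]
force: [0.3, -0.4, -1.5]
grip_width: 0.486
```

```bash
python3 see.py wrist w3
```

```text
5.375 [621.  137.  195.1] [ 0.4639  0.5338  0.4637 -0.5336] [-0.5 -0.4 -1.5] 0.4826055930866754
```

View pics/w3.png

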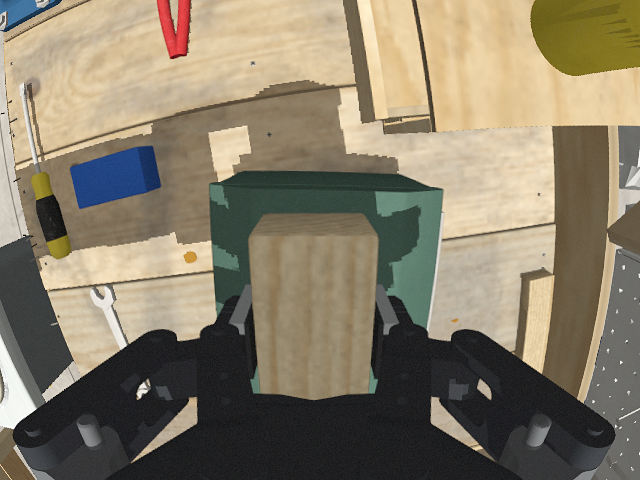

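Call:
arm_command(plan=[[0, -0.013, -0.028, 0, 0.2], [0, -0.013, -0.028, 0, 0.2], [0, -0.013, -0.028, 0, 0.2], [0, -0.013, -0.028, 0, 0.2], [0.04, 0, 0, 0, 0.2], [0.05, 0, 0, 0, 0.2], [0.05, 0, 0, 0, 0.2], [0.03, 0, 0, 0, 0.2], [0, 0, 0, 0, 0.2], [0, 0, 0, 0, 0.2]])

```text
time_s: 6.62
eef_pos: [585.5, 255.2, 26.1]
ee_rot: [0.464, 0.534, 0.464, -0.533]
force: [0.0, -0.0, 0.0]
grip_width: 0.483
```

```bash
python3 see.py wrist w4;python3 see.py side s4
```

```text
6.675 [585.8 255.3  26.7] [ 0.4642  0.5344  0.4634 -0.5331] [-0.2  0.3  0.8] 0.48342746156032346
6.725 [585.9 255.3  26.8] [ 0.4642  0.5345  0.4634 -0.533 ] [ 0.2  0.1 -0.3] 0.4843854788908101
```

View pics/w4.png

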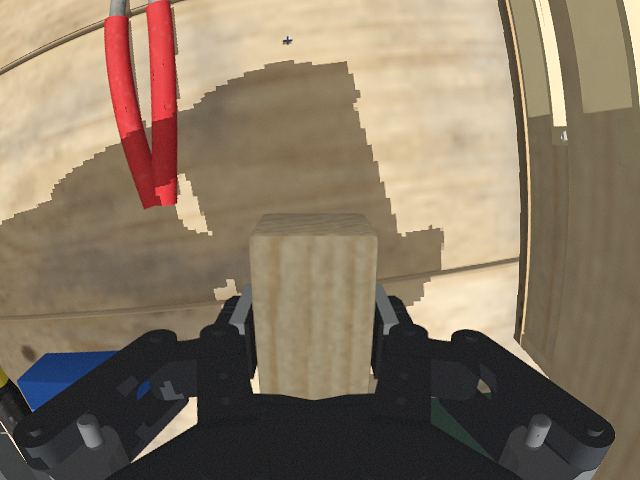

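Call:
arm_command(plan=[[0.012, 0, 0, 0, 0.2], [0.003, 0, 0, 0, 0.2], [0.002, 0, 0, 0, 0.2], [0, 0, 0, 0, 0.2]])

```text
time_s: 7.22
eef_pos: [585.1, 255.2, 8.2]
ee_rot: [-0.464, -0.534, -0.464, 0.534]
force: [-0.7, 0.6, -0.9]
grip_width: 0.48
```

Call:
arm_command(plan=[[0.002, 0, 0, 0, 0.2], [0, 0, 0, 0, 0.2]])

```text
time_s: 7.48
eef_pos: [585.1, 255.1, 6.2]
ee_rot: [-0.464, -0.534, -0.464, 0.534]
force: [0.1, 0.4, -0.2]
grip_width: 0.483
```

```bash
python3 see.py side s5;python3 -c "
import cv2
a=cv2.imread('pics/s5.png');cv2.imwrite('pics/s5z.png',cv2.resize(a[150:260,240:400],None,fx=5,fy=5)[:, :800])"
```

```text
7.525 [585.2 255.1   6.3] [ 0.4638  0.5338  0.4638 -0.5337] [-0.   0.4 -1.2] 0.4857252168278137
```

View pics/s5z.png

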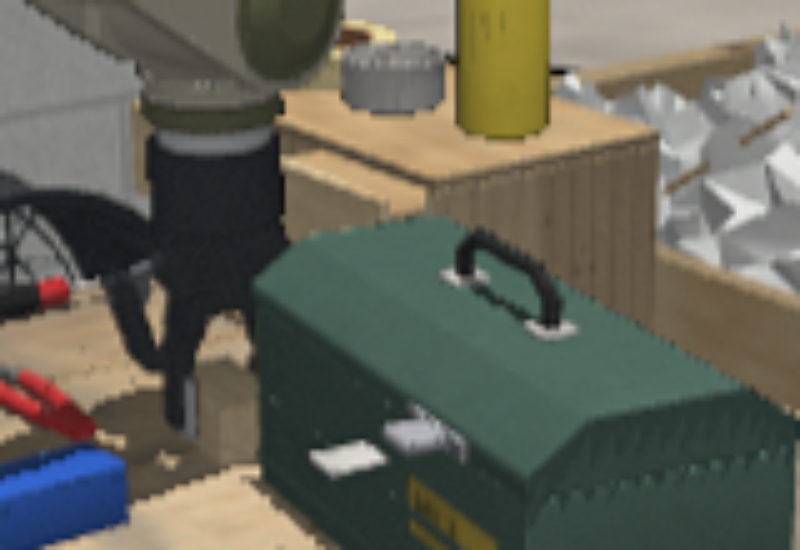

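Call:
arm_command(plan=[[0.001, 0, 0, 0, 0.2], [0.001, 0, 0, 0, 0.2], [0, 0, 0, 0, 0.2]])

```text
time_s: 7.9
eef_pos: [585.3, 255.1, 5.2]
ee_rot: [0.464, 0.534, 0.464, -0.534]
force: [-3.9, -1.0, 7.3]
grip_width: 0.487
```

Contact (7 N up). Release and rise.

Call:
arm_command(plan=[[0, 0, 0, 0, 0.6], [0, 0, 0, 0, 0.75], [0, 0, 0, 0, 0.75], [0, 0, 0, 0, 0.75], [-0.03, 0, 0, 0, 0.75], [-0.06, 0, 0, 0, 0.75], [-0.06, 0, 0, 0, 0.75], [-0.06, 0, 0, 0, 0.75], [0, 0, 0, 0, 0.75]])

```text
time_s: 9.02
eef_pos: [586.7, 255.6, 219.7]
ee_rot: [0.465, 0.537, 0.462, -0.531]
force: [-0.6, -0.5, -1.1]
grip_width: 0.75
```

```bash
python3 see.py wrist w6 box_hinge lid_lug
```

```text
9.075 [585.7 255.3 216.1] [ 0.4644  0.5349  0.4632 -0.5325] [-0.1  0.3 -1.5] 0.7514877316401118
box_hinge []
lid_lug []
```

View pics/w6.png

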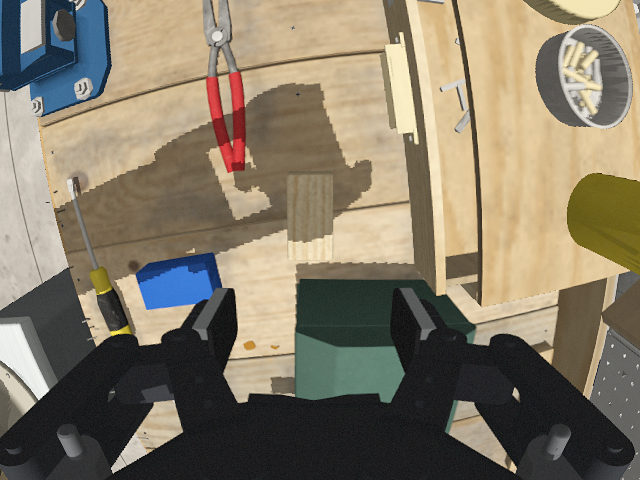

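Call:
arm_command(plan=[[-0.02, -0.006, 0.048, 0, 1], [0, -0.006, 0.048, 0, 1], [0, -0.005, 0.049, 0, 1], [0, -0.005, 0.049, 0, 1], [0, -0.005, 0.048, 0, 1], [0, -0.005, 0.048, 0, 1], [0, 0, 0, -0.18, 1], [0, 0, 0, -0.18, 1], [0, 0, 0, -0.18, 1], [0, 0, 0, -0.18, 1], [0, 0, 0, -0.18, 1]])

```text
time_s: 10.55
eef_pos: [512.4, -27.4, 232.6]
ee_rot: [0.649, 0.277, 0.652, -0.277]
force: [-0.4, -0.4, -0.1]
grip_width: 1.003
```

Call:
arm_command(plan=[[0, 0, 0, -0.18, 1], [0, 0, 0, -0.18, 1], [0, 0, 0, -0.18, 1], [0, 0, 0, -0.095, 1], [0, 0, 0, 0, 1], [0, 0, 0, 0, 1]])

```text
time_s: 11.3
eef_pos: [512.8, -27.5, 233.6]
ee_rot: [0.704, 0.063, 0.705, -0.063]
force: [-0.8, -0.0, 0.5]
grip_width: 0.995
```

```bash
python3 see.py wrist w7 box_hinge lid_lug; python3 -c "
from h import *
s=ctrl.sense();print(s['joints'].round(2));print(rot(s['ee_rot']).round(3))"
```

```text
11.35 [512.8 -27.5 233.8] [ 0.704   0.0627  0.7047 -0.0626] [ 0.1  0.1 -0. ] 1.0025489360543143
box_hinge [(0.79, [386.0, 400.0], [686.8, 11.7])]
lid_lug [(0.74, [313.0, 235.0], [515.0, -26.7])]
[-0.28  0.29  1.53 -0.    1.33 -1.68]
[[-0.     0.176  0.984]
 [ 0.     0.984 -0.176]
 [-1.     0.    -0.   ]]
```

View pics/w7.png

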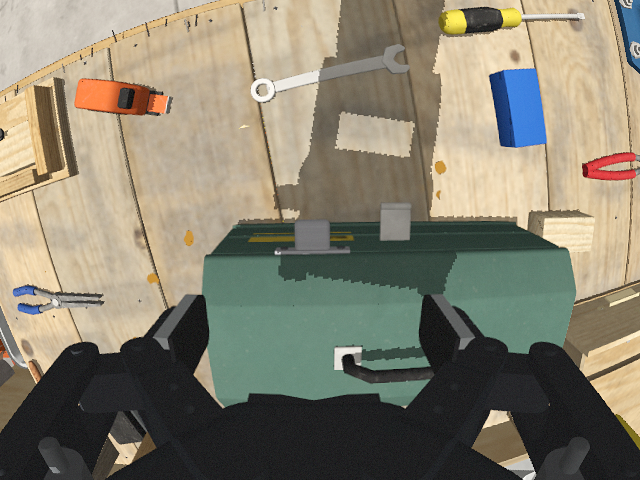

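Call:
arm_command(plan=[[0.03, 0.001, -0.001, 0, 0.6], [0.04, 0, 0, 0, 0.6], [0.03, 0, 0, 0, 0.6], [0, 0, 0, 0, 0.6], [0, 0, 0, 0, 0.6]])

```text
time_s: 12.08
eef_pos: [512.8, -26.6, 135.6]
ee_rot: [0.705, 0.062, 0.704, -0.062]
force: [-0.2, -0.9, 0.2]
grip_width: 0.598
```

```bash
python3 see.py wrist w8 lid_lug
```

```text
12.125 [512.9 -26.6 135.7] [ 0.7052  0.062   0.7035 -0.0623] [-0.3 -0.1 -0.4] 0.60124209941948
lid_lug [(0.93, [311.0, 287.0], [515.6, -26.9])]
```

View pics/w8.png

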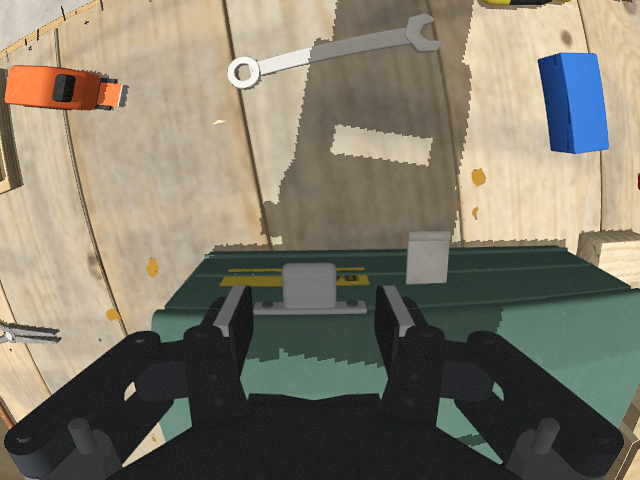

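Call:
arm_command(plan=[[0.02, 0, 0, 0, 0.6], [0.016, 0, 0, 0, 0.6], [0, 0, 0, 0, 0.4], [0, 0, 0, 0, 0.2], [0, 0, 0, 0, 0.1], [0, 0, 0, 0, 0.1], [0, 0, 0, 0, 0.1]], squeeze=40)

```text
time_s: 13.05
eef_pos: [511.7, -28.5, 98.8]
ee_rot: [0.704, 0.061, 0.705, -0.063]
force: [-6.5, -14.3, -1.5]
grip_width: 0.288
```

```bash
python3 see.py wrist w9 lid_lug
python3 - <<'E'
import numpy as np
th=np.r_[np.arange(0,1.45,0.06)]
x=-163*np.cos(th)+6*np.sin(th);z=163*np.sin(th)+6*np.cos(th)
for i in range(len(th)-1): print(round(th[i+1],2),(-(z[i+1]-z[i])).round(1),(x[i+1]-x[i]).round(1))
E
```

```text
13.1 [511.8 -28.5  98.8] [ 0.704   0.0606  0.7047 -0.0633] [ -4.6 -12.6  -1.9] 0.28994601263647723
lid_lug [(0.65, [316.0, 324.0], [514.9, -26.6])]
0.06 -9.8 0.7
0.12 -9.7 1.2
0.18 -9.6 1.8
0.24 -9.5 2.4
0.3 -9.3 3.0
0.36 -9.1 3.5
0.42 -8.9 4.1
0.48 -8.6 4.6
0.54 -8.4 5.1
0.6 -8.0 5.6
0.66 -7.7 6.1
0.72 -7.3 6.5
0.78 -6.9 6.9
0.84 -6.5 7.3
0.9 -6.0 7.7
0.96 -5.6 8.1
1.02 -5.1 8.4
1.08 -4.6 8.7
1.14 -4.0 8.9
1.2 -3.5 9.1
1.26 -2.9 9.3
1.32 -2.4 9.5
1.38 -1.8 9.6
1.44 -1.2 9.7
```

View pics/w9.png

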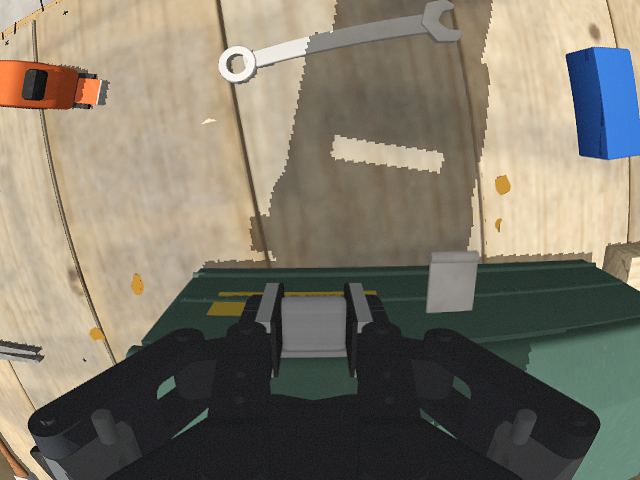

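Call:
arm_command(plan=[[0, -0.002, 0, 0, 0.1], [-0.01, 0, 0.001, 0, 0.1], [-0.01, 0, 0.001, 0, 0.1], [-0.01, 0, 0.002, 0, 0.1], [-0.009, 0, 0.002, 0, 0.1], [0, 0, 0, 0, 0.1]])

```text
time_s: 13.9
eef_pos: [518.5, -29.7, 138.3]
ee_rot: [0.705, 0.062, 0.704, -0.062]
force: [3.1, -5.2, -4.7]
grip_width: 0.291
```

```bash
python3 see.py wrist w10 lid_lug
```

```text
13.95 [518.4 -29.7 137.9] [ 0.7051  0.0618  0.7037 -0.0622] [ 4.1 -4.6 -3.8] 0.29397010898974596
lid_lug [(0.79, [312.0, 322.0], [541.6, -33.6])]
```

View pics/w10.png

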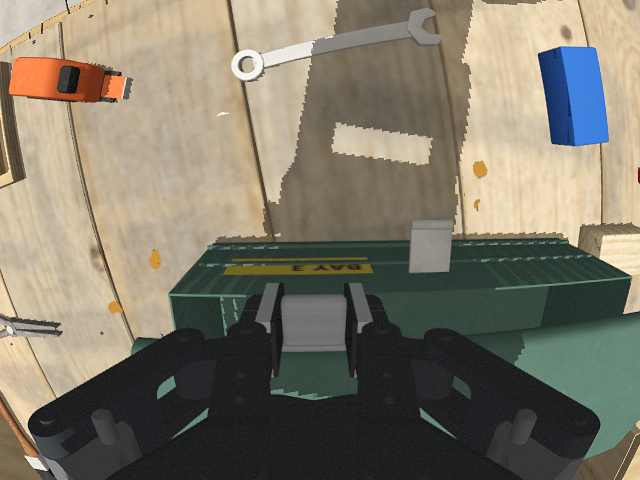

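Call:
arm_command(plan=[[-0.009, 0, 0.003, 0, 0.1], [-0.009, 0, 0.0035, 0, 0.1], [-0.009, 0, 0.004, 0, 0.1], [-0.009, 0, 0.0046, 0, 0.1], [-0.0085, 0, 0.005, 0, 0.1], [-0.008, 0, 0.0056, 0, 0.1], [0, 0, 0, 0, 0.1]])

```text
time_s: 14.88
eef_pos: [542.0, -33.5, 190.5]
ee_rot: [0.703, 0.062, 0.706, -0.062]
force: [-8.7, -2.8, 2.0]
grip_width: 0.289
```

```bash
python3 see.py wrist w11 lid_lug
```

```text
14.925 [541.8 -33.5 190.3] [ 0.7031  0.062   0.7057 -0.0617] [-8.5 -1.7  1.3] 0.2940118051194163
lid_lug [(0.66, [316.0, 319.0], [590.7, -39.2])]
```

View pics/w11.png

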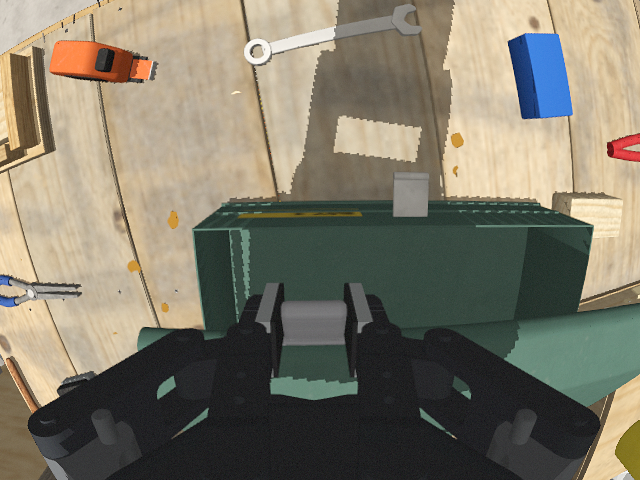

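Call:
arm_command(plan=[[-0.008, 0, 0.006, 0, 0.1], [-0.007, 0, 0.0065, 0, 0.1], [-0.007, 0, 0.007, 0, 0.1], [-0.0065, 0, 0.007, 0, 0.1], [-0.006, 0, 0.0075, 0, 0.1], [-0.0055, 0, 0.008, 0, 0.1], [0, 0, 0, 0, 0.1]])

```text
time_s: 15.85
eef_pos: [583.9, -40.3, 231.8]
ee_rot: [0.704, 0.062, 0.705, -0.061]
force: [-10.0, 1.7, 9.1]
grip_width: 0.295
```

```bash
python3 see.py wrist w12 lid_lug
```

```text
15.9 [583.7 -40.3 231.7] [ 0.704   0.0623  0.7048 -0.0614] [-8.9  0.8  8.4] 0.2927699540084488
lid_lug [(0.71, [314.0, 320.0], [654.7, -50.6])]
```

View pics/w12.png

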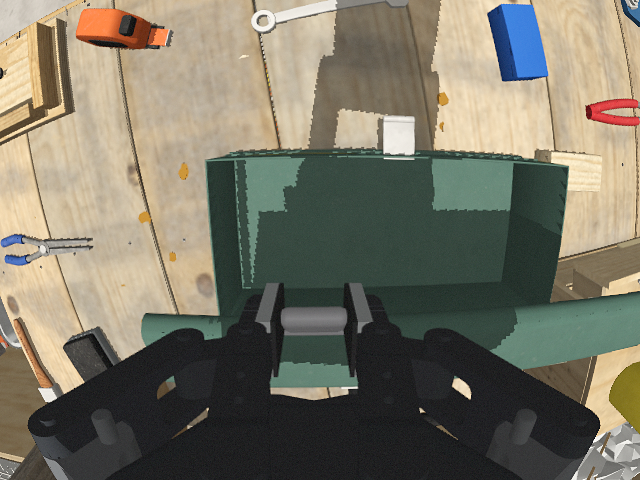

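Call:
arm_command(plan=[[-0.006, 0, 0.008, 0, 0.1], [-0.0055, 0, 0.0085, 0, 0.1], [-0.005, 0, 0.009, 0, 0.1], [-0.004, 0, 0.009, 0, 0.1], [-0.003, 0, 0.009, 0, 0.1], [-0.0025, 0, 0.0095, 0, 0.1], [0, 0, 0, 0, 0.1]])

```text
time_s: 16.82
eef_pos: [636.8, -49.0, 255.7]
ee_rot: [0.704, 0.063, 0.705, -0.061]
force: [0.2, 4.7, -3.4]
grip_width: 0.288
```

```bash
python3 see.py wrist w13 lid_lug; python3 see.py side s13;  python3 -c "
import cv2
a=cv2.imread('pics/s13.png');cv2.imwrite('pics/s13z.png',cv2.resize(a[130:290,260:420],None,fx=3.7,fy=3.7))"
```

```text
16.875 [636.6 -49.  255.7] [ 0.7043  0.0627  0.7045 -0.0608] [ 0.2  5.6 -3.6] 0.29153283612876413
lid_lug []
16.975 [636.4 -48.9 255.6] [ 0.7043  0.0627  0.7045 -0.0608] [ 0.5  5.2 -4.2] 0.2913343290990527
```

View pics/s13z.png

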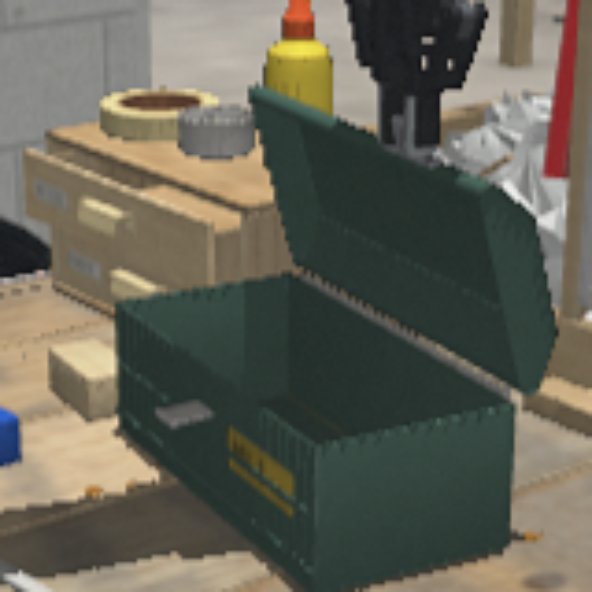

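Call:
arm_command(plan=[[-0.002, 0, 0.0095, 0, 0.1], [-0.0015, 0, 0.01, 0, 0.1], [-0.001, 0, 0.01, 0, 0.1], [0, 0, 0, 0, 0.1], [0, 0, 0, 0, 0.4], [0, 0, 0, 0, 0.6], [0, 0, 0, 0, 0.6]])

```text
time_s: 17.85
eef_pos: [665.6, -55.9, 260.7]
ee_rot: [0.705, 0.062, 0.704, -0.062]
force: [-0.1, -0.6, -0.1]
grip_width: 0.599
```

```bash
python3 see.py wrist w14; python3 see.py side s14;  python3 -c "
import cv2
a=cv2.imread('pics/s14.png');cv2.imwrite('pics/s14z.png',cv2.resize(a[130:290,260:420],None,fx=3.7,fy=3.7))"
```

```text
17.9 [665.6 -55.9 260.6] [ 0.7046  0.0621  0.7042 -0.0623] [ 0.1 -0.1  0. ] 0.6042531687538137
17.95 [665.6 -55.8 260.5] [ 0.7045  0.0621  0.7042 -0.0622] [ 0.3  0.4 -0.1] 0.6002818557295927
```

View pics/s14z.png

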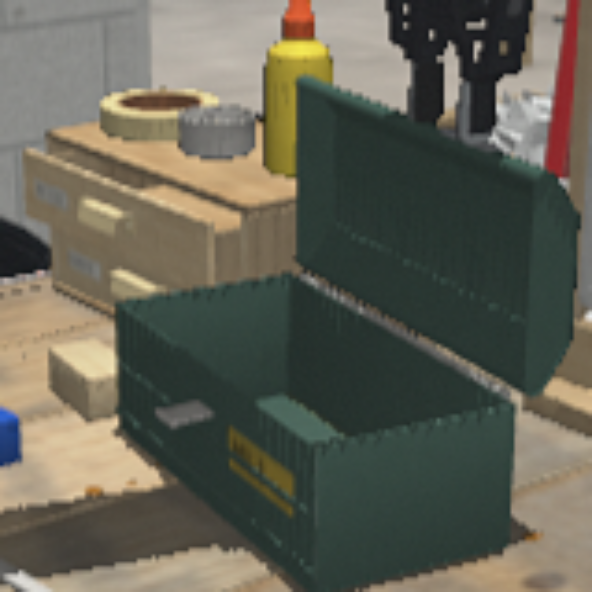

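View pics/w14.png

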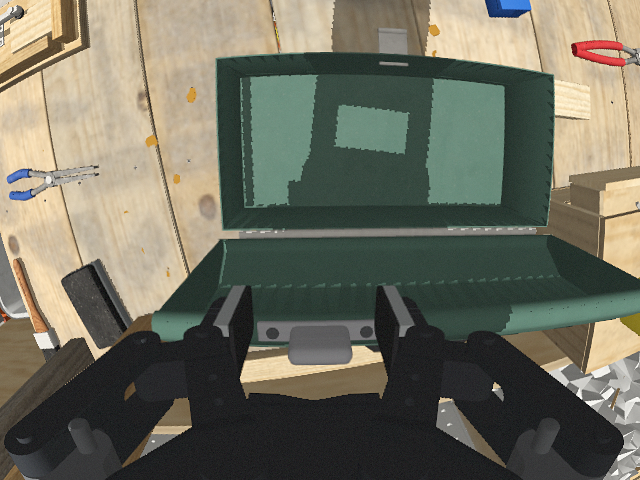

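Call:
arm_command(plan=[[-0.03, 0, 0, 0, 0.6], [-0.02, 0, -0.02, 0, 0.6], [0, -0.03, -0.04, 0, 0.6], [0, -0.05, -0.01, 0, 0.6], [0, -0.05, 0, 0, 0.6], [0, -0.05, 0, 0, 0.6], [0, -0.05, 0, 0, 0.6], [0, -0.03, 0, 0, 0.6], [0, 0, 0, 0, 0.6], [0, 0, 0, 0, 0.6]])

```text
time_s: 19.2
eef_pos: [551.4, -298.7, 310.5]
ee_rot: [0.704, 0.062, 0.704, -0.062]
force: [-0.0, -0.2, -0.3]
grip_width: 0.598
```

```bash
python3 see.py wrist w15 pliers_2_center; python3 -c "
from h import *
c=cam('side');print('posts',onz(c,(478,290),0),onz(c,(515,292),0),onz(c,(541,312),0))"
```

```text
19.25 [ 551.5 -298.4  310.5] [ 0.7045  0.0617  0.7043 -0.0617] [-0.6  0.8 -0.7] 0.6019385847279867
pliers_2_center [(0.86, [246.0, 221.0], [568.7, -384.8])]
posts [ 766.50446576 -285.61112549    0.        ] [ 825.47578148 -341.95509997    0.        ] [ 792.31671636 -427.68969825    0.        ]
```

View pics/w15.png

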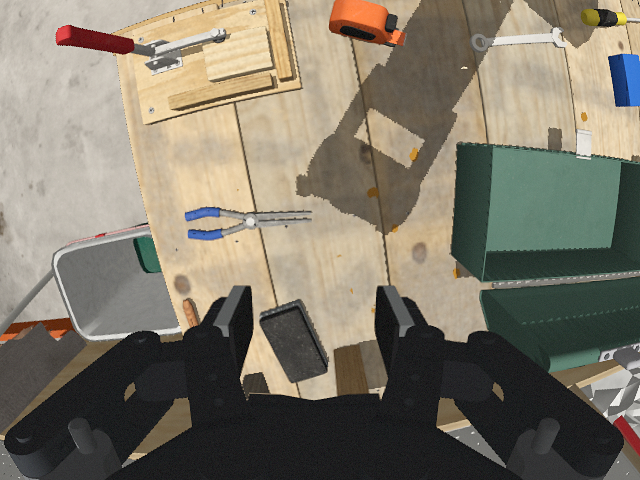

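Run:
```python
from h import *
c=cam("wrist")
cv2.imwrite("pics/z15.png",cv2.resize(c["color"][185:255,170:330,::-1],None,fx=5,fy=5,interpolation=2))
pv=onz(c,(250.5,221.5),12);tip=onz(c,(311,217),7);h1=onz(c,(187,214),7);h2=onz(c,(189,236.5),7)
hm=(h1+h2)/2;print(pv,tip,h1,h2,hm,np.linalg.norm(tip-hm),np.linalg.norm(h1-h2))
d=tip-hm;print("yaw",np.degrees(np.arctan2(d[1],d[0])), (tip+hm)/2)
for q in ["pliers_2_center"]:
    r=ctrl.regions_of("wrist",q)[0];m=r["mask"];v,u=np.nonzero(m);p=np.array([onz(c,x,7)[:2] for x in zip(u,v)])
    w,V=np.linalg.eigh(np.cov(p.T));print(m.sum(),p.mean(0),np.degrees(np.arctan2(*V[::-1,1])))
t=rot(ctrl.sense()["ee_rot"]);print("tool y yaw",np.degrees(np.arctan2(t[1,1],t[0,1])))
```

```text
[ 570.11715347 -378.67564477   12.        ] [ 578.74635408 -304.90184985    7.        ] [ 546.44201551 -459.28745406    7.        ] [ 575.64928663 -464.19045046    7.        ] [ 561.04565107 -461.73895226    7.        ] 157.83279627416226 29.615942666956858
yaw 83.56082100086894 [ 569.89600257 -383.32040105    7.        ]
1668 [ 567.59815117 -393.04337424] 83.43414080239923
tool y yaw 79.98938899890678
```

View pics/z15.png

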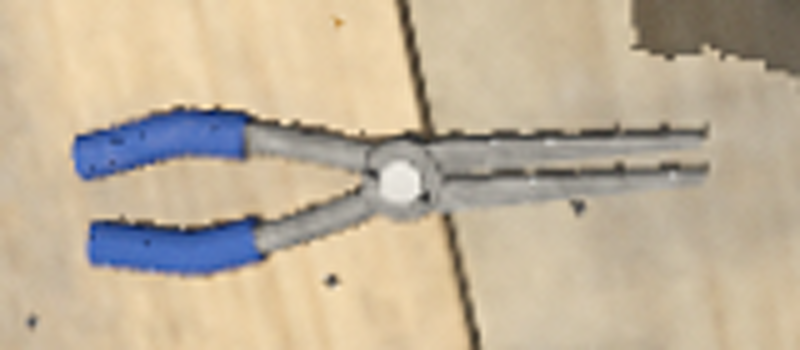

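Call:
arm_command(plan=[[0.02, -0.038, 0.016, 0, 0.6], [0.02, -0.038, 0.016, 0, 0.6], [0.02, 0, 0, 0.18, 0.5], [0.02, 0, 0, 0.18, 0.5], [0.02, 0, 0, 0.18, 0.5], [0.02, 0, 0, 0.18, 0.5], [0.02, 0, 0, 0.18, 0.5], [0, 0, 0, 0.18, 0.5], [0, 0, 0, 0.18, 0.5], [0, 0, 0, 0.18, 0.5], [0, 0, 0, 0.07, 0.5], [0, 0, 0, 0, 0.5]])

```text
time_s: 20.95
eef_pos: [569.6, -379.5, 170.4]
ee_rot: [0.471, 0.528, 0.471, -0.528]
force: [0.4, -0.6, 0.6]
grip_width: 0.501
```

```bash
python3 see.py wrist w16 pliers_2_center
```

```text
21.0 [ 569.6 -379.5  170.4] [-0.471  -0.5274 -0.4709  0.5274] [ 0.7 -0.7  0.2] 0.49829997582531954
pliers_2_center [(0.94, [312.0, 228.0], [568.3, -384.7])]
```

View pics/w16.png

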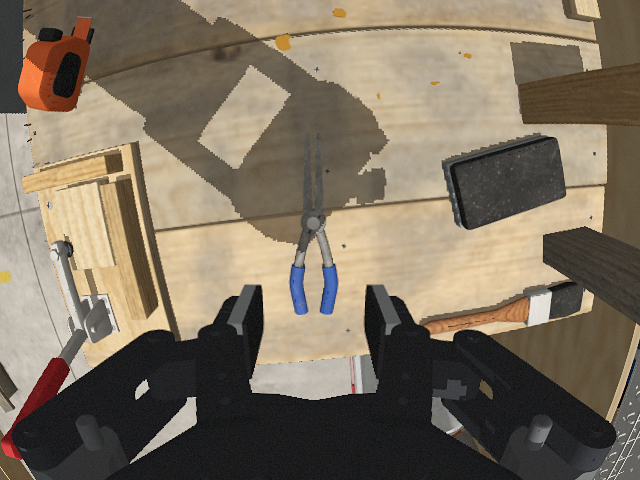

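```bash
python3 -c "
from h import *
c=cam('wrist')
print(onz(c,(312.5,223),12),onz(c,(313,135),7),onz(c,(314,312),7))"
```

```text
[ 568.99985153 -379.78023877   12.        ] [ 577.57037932 -308.05603377    7.        ] [ 560.79541582 -463.5204376     7.        ]
```

Call:
arm_command(plan=[[0.05, 0, 0, 0, 0.5], [0.05, 0, 0, 0, 0.5], [0.04, 0, 0, 0, 0.5], [0.02, 0, 0, 0, 0.5], [0.005, 0, 0, 0, 0.5], [0, 0, 0, 0, 0.5], [0, 0, 0, 0, 0.3], [0, 0, 0, 0, 0.1], [0, 0, 0, 0, 0], [0, 0, 0, 0, 0], [0, 0, 0, 0, 0]], squeeze=50)

```text
time_s: 22.48
eef_pos: [570.0, -380.4, 7.0]
ee_rot: [0.471, 0.528, 0.47, -0.528]
force: [-1.4, 0.7, 6.5]
grip_width: 0.202
```

```bash
python3 see.py wrist w17
```

```text
22.525 [ 570.  -380.4    7. ] [ 0.4714  0.528   0.4696 -0.5278] [-0.5  0.1  6.8] 0.20159172475847706
```

View pics/w17.png

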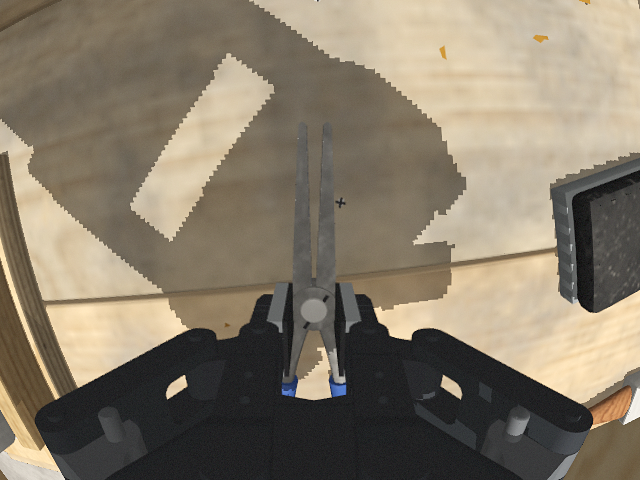

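Call:
arm_command(plan=[[-0.01, 0, 0, 0, 0], [-0.03, 0, 0, 0, 0], [-0.05, 0, 0, 0, 0], [-0.05, 0, 0, 0, 0], [-0.05, 0, 0, 0, 0], [0, 0, 0, 0, 0]])

```text
time_s: 23.28
eef_pos: [570.5, -380.7, 200.7]
ee_rot: [0.474, 0.528, 0.467, -0.528]
force: [-0.3, 0.1, -1.2]
grip_width: 0.2
```

```bash
python3 see.py wrist w18; python3 see.py side s18;  python3 -c "
import cv2
a=cv2.imread('pics/s18.png');cv2.imwrite('pics/s18z.png',cv2.resize(a[130:400,320:600],None,fx=2.2,fy=2.2))"
```

```text
23.325 [ 569.7 -380.1  197.4] [ 0.4717  0.528   0.4693 -0.5278] [ 0.3 -0.1 -2. ] 0.20029876557477314
23.375 [ 569.2 -379.7  195.2] [-0.4703 -0.5279 -0.4706  0.5279] [-0.9  0.2 -1.6] 0.20296437271848178
```

View pics/s18z.png

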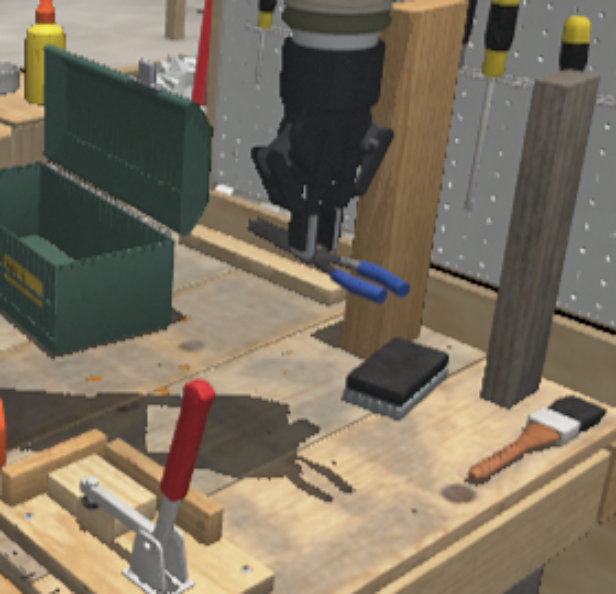

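View pics/w18.png

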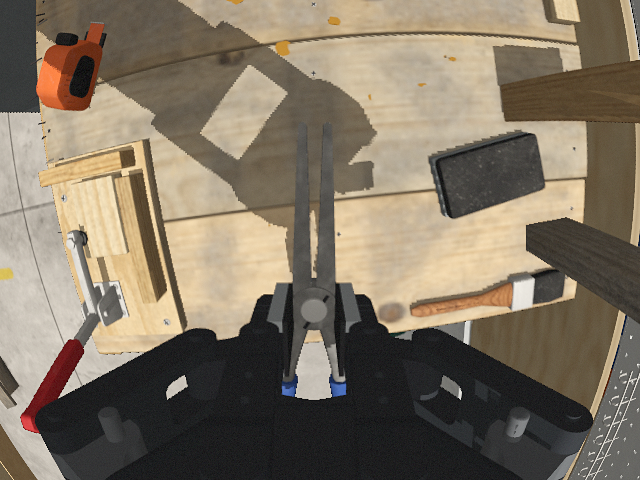

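Call:
arm_command(plan=[[0, -0.001, -0.03, 0, 0], [0, -0.001, -0.045, 0, 0], [0, -0.001, -0.048, 0, 0], [0, -0.001, -0.048, 0, 0], [0, -0.001, -0.048, 0, 0], [0, -0.001, -0.048, 0, 0], [0, -0.001, -0.048, 0, 0], [0, 0, -0.045, 0, 0], [0, 0, -0.03, 0, 0], [0, 0, -0.016, 0.061, 0], [0, 0, 0, 0, 0], [0, 0, 0, 0, 0]])

```text
time_s: 24.88
eef_pos: [608.8, 23.6, 194.5]
ee_rot: [-0.454, -0.541, -0.455, 0.542]
force: [-0.2, 0.0, -1.7]
grip_width: 0.2
```

```bash
python3 see.py wrist w19; python3 see.py side s19;  python3 -c "
import cv2
a=cv2.imread('pics/s19.png');cv2.imwrite('pics/s19z.png',cv2.resize(a[130:290,260:420],None,fx=3.7,fy=3.7))"
```

```text
24.925 [608.8  23.4 194.7] [-0.4539 -0.5417 -0.4543  0.5423] [ 0.1 -0.  -2. ] 0.20248390041529526
24.975 [608.9  23.4 194.9] [-0.4539 -0.5419 -0.4542  0.5423] [-0.4 -0.2 -1.5] 0.20003984751049397
```

View pics/s19z.png

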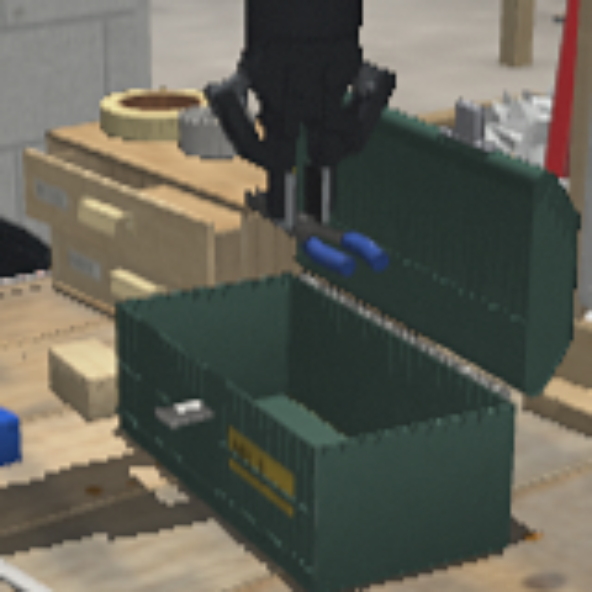

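View pics/w19.png

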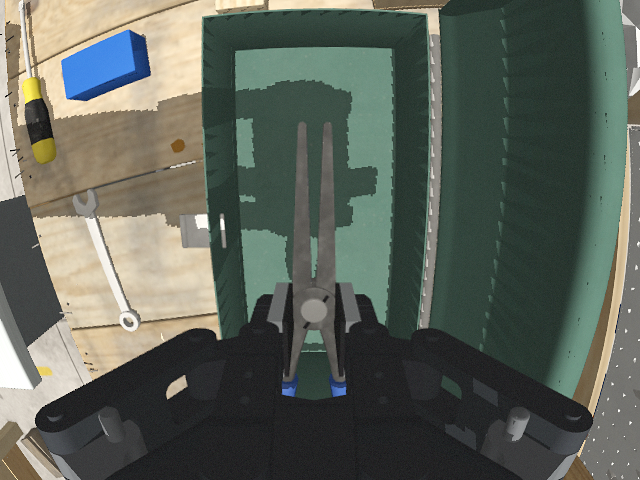

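Run:
```python
from h import *
s=ctrl.sense();T=rot(s["ee_rot"]);p=s["eef_pos"]
for n in ["side","wrist"]:
    c=cam(n)
    px={"side":[(260+u/3.7,130+v/3.7) for u,v in [(205,95),(215,120),(250,160),(268,185),(395,75),(385,105),(350,155),(328,190),(285,215),(318,225)]],
     "wrist":[(36,410),(40,430),(590,405),(590,430),(270,300),(190,330),(217,333)]}[n]
    for u in px:
        o,d=ray(c,u);t=((p-o)@T[:,2])/(d@T[:,2]);q=T.T@(o+d*t-p);print(n,np.round(u),"height above tcp",round(-q[0]),"jaw y",round(q[1]))
cc=cam("side");cv2.imwrite("pics/g.png",cv2.resize(cc["color"][110:200,300:380,::-1],None,fx=6.5,fy=6.5,interpolation=2))
```

```text
side [315. 156.] height above tcp 91 jaw y -68
side [318. 162.] height above tcp 74 jaw y -61
side [328. 173.] height above tcp 45 jaw y -37
side [332. 180.] height above tcp 27 jaw y -24
side [367. 150.] height above tcp 89 jaw y 70
side [364. 158.] height above tcp 70 jaw y 63
side [355. 172.] height above tcp 39 jaw y 37
side [349. 181.] height above tcp 18 jaw y 21
side [337. 188.] height above tcp 5 jaw y -11
side [346. 191.] height above tcp -5 jaw y 13
wrist [ 36 410] height above tcp 79 jaw y -80
wrist [ 40 430] height above tcp 86 jaw y -74
wrist [590 405] height above tcp 77 jaw y 81
wrist [590 430] height above tcp 87 jaw y 74
wrist [270 300] height above tcp -7 jaw y -19
wrist [190 330] height above tcp 23 jaw y -47
wrist [217 333] height above tcp 24 jaw y -36
```

View pics/g.png

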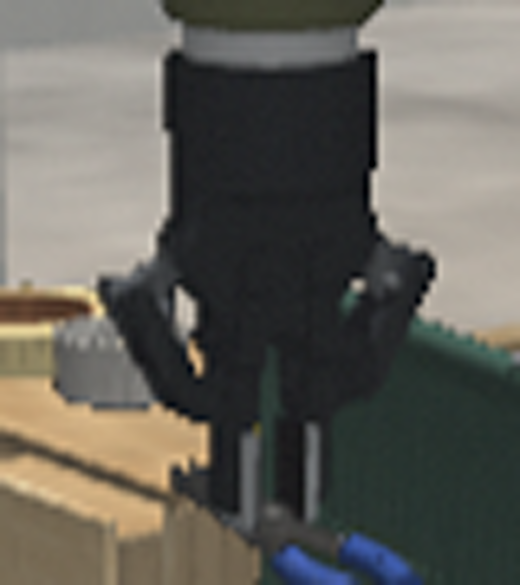

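Run:
```python
from h import *
s=ctrl.sense();T=rot(s["ee_rot"]);p=s["eef_pos"]
c=cam("wrist")
cv2.imwrite("pics/z19.png",cv2.resize(c["color"][100:300,180:460,::-1],None,fx=2.8,fy=2.8,interpolation=2))
for v in [60,120,200,280]:
    for u in [(203,v),(427,v)]: print(u,(T.T@(onz(c,u,105)-p))[1:].round(1))
    for u in [(236,v),(393,v)]: print(" floor",u,(T.T@(onz(c,u,6)-p))[1:].round(1))
```

```text
(203, 60) [ -69.7 -122.1]
(427, 60) [  72.  -122.4]
 floor (236, 60) [ -68.6 -142.5]
 floor (393, 60) [  70.9 -142.7]
(203, 120) [-69.7 -82.7]
(427, 120) [ 72.  -82.9]
 floor (236, 120) [-68.6 -87.2]
 floor (393, 120) [ 70.9 -87.3]
(203, 200) [-71.7 -31. ]
(427, 200) [ 74.  -31.1]
 floor (236, 200) [-70.5 -14.5]
 floor (393, 200) [ 72.9 -14.5]
(203, 280) [-76.2  24.6]
(427, 280) [78.7 24.7]
 floor (236, 280) [-75.   63.7]
 floor (393, 280) [77.5 63.8]
```

View pics/z19.png

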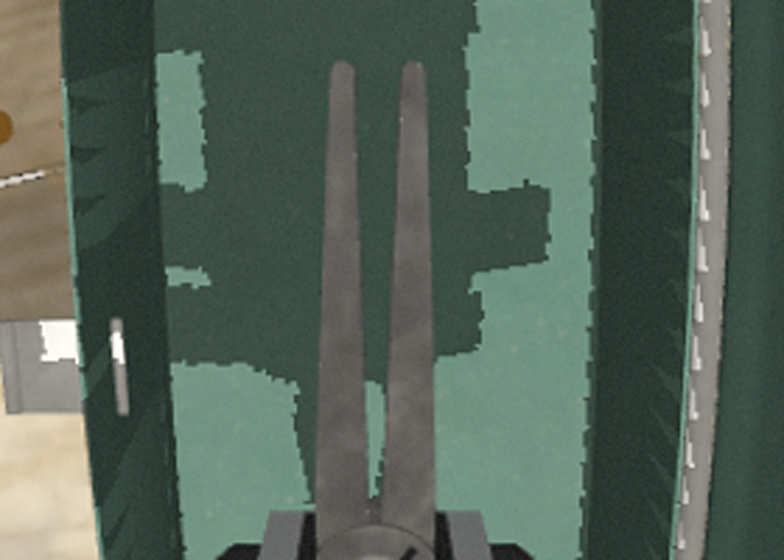

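Call:
arm_command(plan=[[0, 0.002, 0, -0.17, 0], [0, 0, 0, -0.17, 0], [0, 0, 0, -0.16, 0], [0.04, 0, 0, 0, 0], [0.05, 0, 0, 0, 0], [0.04, 0, 0, 0, 0], [0, 0, 0, 0, 0], [0, 0, 0, 0, 0]])

```text
time_s: 26.18
eef_pos: [612.1, 23.7, 67.3]
ee_rot: [0.575, 0.413, 0.573, -0.412]
force: [0.4, 0.3, -0.4]
grip_width: 0.199
```

```bash
python3 see.py wrist w20; python3 see.py side s20;  python3 -c "
import cv2
a=cv2.imread('pics/s20.png');cv2.imwrite('pics/s20z.png',cv2.resize(a[130:290,260:420],None,fx=3.7,fy=3.7))"
```

```text
26.225 [612.2  23.7  67.6] [ 0.5753  0.4134  0.5729 -0.4122] [ 0.6  1.7 -1.3] 0.1998142636349367
26.275 [612.2  23.7  67.5] [ 0.5753  0.4134  0.573  -0.4122] [-0.8  0.6 -1.4] 0.20218927880193682
```

View pics/s20z.png

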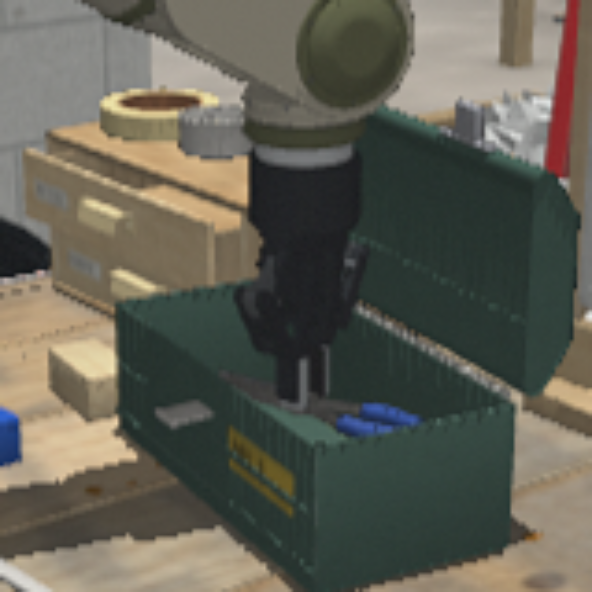

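View pics/w20.png

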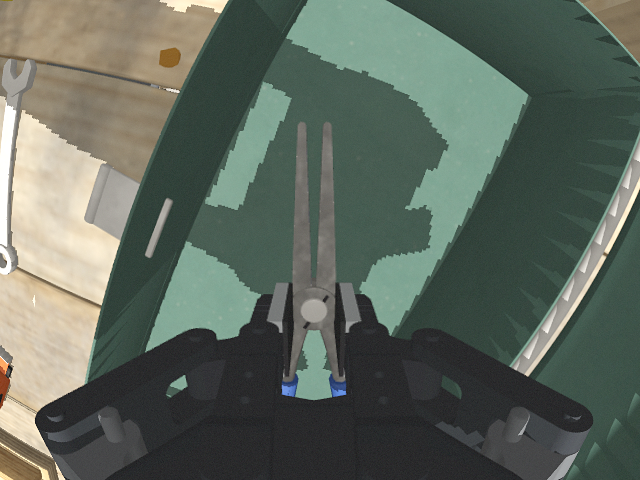

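Call:
arm_command(plan=[[0.02, 0, 0, 0, 0], [0.01, 0, 0, 0, 0], [0, 0, 0, 0, 0]])

```text
time_s: 26.65
eef_pos: [611.0, 23.9, 35.4]
ee_rot: [0.574, 0.413, 0.574, -0.413]
force: [0.0, 0.6, -2.2]
grip_width: 0.201
```

Call:
arm_command(plan=[[0.008, 0, 0, 0, 0], [0.005, 0, 0, 0, 0], [0, 0, 0, 0, 0]])

```text
time_s: 27.02
eef_pos: [610.8, 23.9, 21.9]
ee_rot: [0.574, 0.413, 0.574, -0.413]
force: [0.3, -0.3, 0.1]
grip_width: 0.201
```

Call:
arm_command(plan=[[0.004, 0, 0, 0, 0], [0.002, 0, 0, 0, 0], [0, 0, 0, 0, 0]])

```text
time_s: 27.4
eef_pos: [611.0, 23.9, 16.1]
ee_rot: [0.574, 0.413, 0.574, -0.413]
force: [-0.5, 0.6, 0.0]
grip_width: 0.203
```

```bash
python3 see.py wrist w21
```

```text
27.45 [611.   23.9  16.3] [ 0.5741  0.4128  0.5741 -0.4128] [ 0.3 -0.2 -0.6] 0.20397441183050263
```

View pics/w21.png

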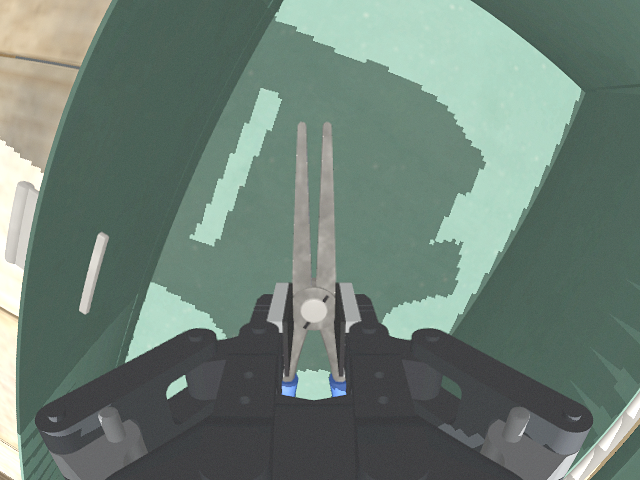

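Call:
arm_command(plan=[[0, 0, 0, 0, 0.3], [0, 0, 0, 0, 0.38], [0, 0, 0, 0, 0.38], [-0.02, 0, 0, 0, 0.38], [-0.04, 0, 0, 0, 0.38], [-0.05, 0, 0, 0, 0.38], [-0.05, 0, 0, 0, 0.38], [-0.03, 0, 0, 0, 0.38], [0, 0, 0, 0, 0.38], [0, 0, 0, 0, 0.38]])

```text
time_s: 28.7
eef_pos: [610.6, 24.0, 205.1]
ee_rot: [0.574, 0.413, 0.575, -0.413]
force: [0.9, 0.8, 0.2]
grip_width: 0.383
```

```bash
python3 see.py wrist w22 pliers_2_center box_floor;python3 see.py side s22 box_floor pliers_2_center;python3 see.py scene c22 box_floor pliers_2_center
```

```text
28.75 [610.5  24.  204.8] [ 0.5733  0.4124  0.5749 -0.4132] [-0.3  0.2  0.1] 0.3791714432005002
pliers_2_center [(0.7, [311.0, 217.0], [609.9, 20.0])]
box_floor [(0.94, [318.0, 212.0], [615.3, 26.3])]
28.9 [610.7  24.  205.2] [ 0.5735  0.4125  0.5747 -0.4131] [0.2 0.3 1.1] 0.3818285643504853
box_floor [(0.92, [338.0, 260.0], [603.0, 26.8])]
pliers_2_center []
29.05 [611.   23.9 205.8] [ 0.5739  0.4127  0.5743 -0.4129] [ 0.5  0.4 -0.4] 0.3820923199628501
box_floor [(0.68, [285.0, 264.0], [614.7, 24.5]), (0.25, [449.0, 224.0], [355.6, -379.2])]
pliers_2_center [(0.62, [288.0, 262.0], [613.3, 12.3])]
```

View pics/w22.png

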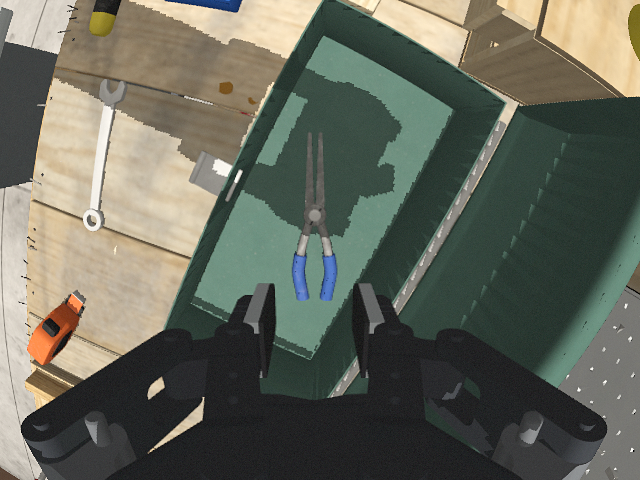

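View pics/s22.png

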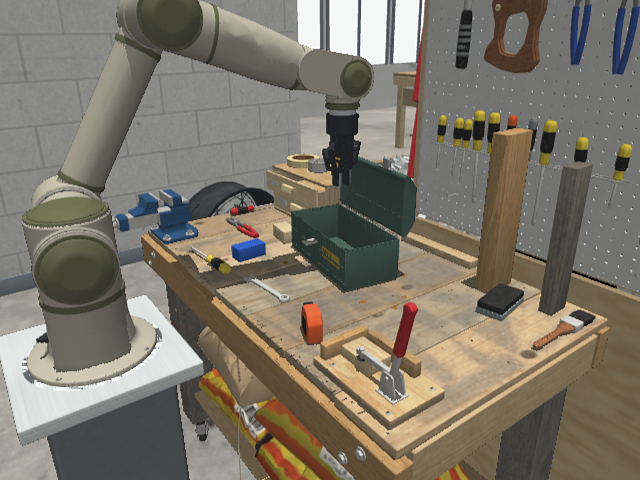

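View pics/c22.png

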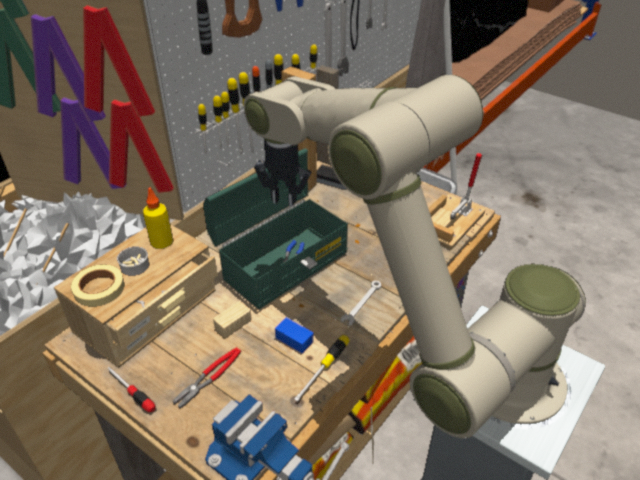

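Pliers lie flat mid-floor, the lid stands open, the offcut is on the bench and the other tools have not moved. I'm handing in.

```bash
python3 -c "
from rig import ctrl
print(ctrl.finish_job()); print(ctrl.sense()['time_s'])"
```

```text
the job is handed in; nothing more can be done
None
the job is handed in; nothing more can be done
```

The needle-nose pliers are lying flat in the tool box with the lid standing open, and I handed the job in at about 29 s of the 72 s allowed. No verdict is reported.

- **Offcut:** I lifted it off the lid and lowered it onto the bench at about (585, 255) mm. I let go only once I felt contact, at about 7 N.
- **Lid:** I pinched the lug from above and followed its arc to about 1.5 rad before letting go. In the later pictures the lid stands open by itself.
- **Pliers:** The blue-handled pair was the needle-nose one. I gripped it at the pivot. The gripper's knuckles are nearly as wide as the box, so I turned the pliers about 29° to the box before lowering them. I released them about 3 mm above the floor.

**Last checks:** In the wrist view the pliers lie flat, with their middle about 5 mm from the floor's centre. The lid is open, and the offcut is on the bench left of the box. The other tools look unmoved, judged by eye from the pictures. The gripper was clear of everything, with force readings near zero.

**Disagreements:** The networks' estimates of the floor centre differed by about 12 mm between cameras, and the side camera did not find the pliers. Neither matters against the 65 mm tolerance.

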